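# Slide the matching clamp plate onto the sprung studs

### The job

One of the three loose clamp plates has its three holes where the three spring-loaded studs of the station stand. Slide that plate, flat on the bench the whole way, up against the fence and along it until all three studs snap up through its holes and hold it; leave the other two plates, the wooden block, the doming block and the jar where they are.

Things in the scene. Friction and masses are not known exactly. Their poses are not given: they have to be found in the camera images.
- station: Fixed station let into the wooden bench. Origin: on the bench surface, where the centre of the right plate lies once caught. x points square to the fence, away from the robot; y runs along the fence; z up; heading within 0.1 rad of the world's. Three steel studs stand at (x, y) = (26, -38), (0, 20), (-26, 38) mm in a dark rectangle that is level with the bench.
- fence_face (a point): Foot of the fence's near face, at its middle: station x = +48 mm, y = 0, on the bench surface. The fence is a straight fixed steel bar beyond the studs, running along the station's y, 620 mm long (y -310 to 310), 25 mm wide, 14 mm high. A plate touching it squarely is in line with the studs within 1 mm.
- studs (a joint): The three studs rise and sink as one sprung piece: 0 = fully up, 7 mm above the bench; 0.007 = pushed level with it; end 0.009 m. Lift about 2 N up, 2.7 N when level. Each is 14 mm wide up to 3 mm high, then a 45 degree cone to 6 mm wide. A plate sliding over presses them down; they snap up only when all three have a hole above (within 2 mm), and then lock the plate.
- plate_a: Loose metal plate lying flat, 95 (its x) by 125 (its y) by 12 mm, 0.7 to 0.95 kg. Origin: centre of its underside. The lower edge is bevelled 6 mm at 45 degrees all round to ride over the studs; upright sides from 6 to 12 mm high. Three 18 mm through holes at (x, y) = (26, -38), (0, 20), (-26, 38) mm. Lies, as to be used, with +x towards the fence (turned up to 0.25 rad off).
- plate_b: Loose metal clamp plate, same size, bevel and origin as plate_a, but three 18 mm holes at (x, y) = (26, 38), (0, -20), (-26, -38) mm.
- plate_c: Loose metal clamp plate, same size, bevel and origin as plate_a, but three 18 mm holes at (x, y) = (26, -38), (0, -6), (-26, 38) mm. The three plates lie in a row along the fence, about 160 mm nearer to the robot than the studs and about 250 mm apart, in any order.
- bench_block: Wooden work block with two shallow grooves, 75 x 110 x 40 mm, standing beyond the fence. Origin: centre of its underside. To be left alone.
- doming_block: Steel doming block, a 60 mm cube with shallow round hollows on its faces, standing beyond the fence. Origin: centre of its underside. To be left alone.
- jar: Squat amber jar with a steel cap, 56 mm wide and 55 mm high, standing beyond the fence. Origin: centre of its underside. To be left alone.
Not all that is in view belongs to the job. What is shaped like the plate_a but red, turquoise or yellow is not meant.

How it is judged:
By the outcome, as a careful person would: the job done as asked, in the order asked, and still so for the second after the job is handed in, with the robot touching nothing.
It also fails if it takes over 51 s, if anything falls off the work surface, if the arm or the gripper's body presses on something with over 40 N, if the wrist force passes 120 N, or if a joint passes its speed limit or range.

### The arm

A 7-joint arm with a two-finger parallel gripper is mounted at the origin on the work surface. World frame = base frame: x ahead of the robot, y to its left, z up, the work surface at z = 0. Lengths are in m, angles in rad, forces in N, time in s.
With the tool pointing down it reaches from about 0.35 to 0.9 m from the base axis. Payload 7.2 kg.
Tool frame: the origin (TCP) lies at the very end of the fingers, on their centre line; the grasp point (between the pads) lies 19 mm behind it; x points along the fingers, y is the direction in which the jaws open and shut, and the axes are right-handed (so a half turn about x gives the same grasp; the last joint's range is limited). The gripper opens to 85 mm and grips with 20 to 120 N. Pads are 22 mm wide; open, the fingers measure 114 mm over their backs; the gripper's body (76 mm by 85 mm) begins 54 mm behind the grasp point. The pads swing forward as they close: fully open they stand 13 mm farther back than shut.
Start: joints at [-1.259, 0.411, -0.013, 1.596, 0.006, 1.134, -0.082], TCP at [0.232, 0.58, 0.231] pointing down, gripper open.
Joint ranges: [-2.95, 2.95], [-0.29, 1.99], [-1.47, 1.44], [0.14, 2.54], [-1.03, 4.17], [0.13, 1.85], [-2.86, 2.86]. Speed limits (rad/s): [2.39, 2.39, 3.01, 3.01, 3.14, 3.14, 3.14].

### API

Orientations are given as a unit quaternion [w, x, y, z].
In Python, from workcell import get_state, get_image, calibration, finish_job gives the robot as it stands.
- The arm moves only by the shell command python3 -m pendant 'ROWS'. ROWS is JSON, a list that holds one entry, the list of rows, each a list of 7 numbers: the shift along the tool's x, y, z in m, then the turn, a rotation vector about the tool's x, y, z in degrees, then the opening, from 0 (shut) to 1 (fully open). In form: [[[x, y, z, ax, ay, az, gripper], ...]]. A call has 1 to 20 rows; each row shifts and turns the commanded pose from where the row before left it, along the tool's axes as they then stand; what a row does not reach is not made up. A row lasts 1/8 s, in which the tool goes at most 62.5 mm and 10.7 degrees, less where a joint would pass 70% of its speed; a pose out of reach is approached as far as the arm can. A call with a gripper value outside its range is refused whole. The fingers move at their own pace and stop on an object; the grip force is fixed at half the most. Time passes only in rows, so rows that do not move let the fingers close. It gives the time, the measured TCP pose, the force and the opening at its end, in the units of the state.
- get_state(): the state, without advancing time (a new reading comes with each control period).
- get_image(name): name is "side" or "top" or "wrist"; returns the picture (384x512x3 uint8, red, green, blue); there is no depth.
- calibration(name): a dict with "mtx" (3x3 intrinsics, pixels), "view" (4x4, takes a point from world to camera coordinates). Camera axes: x right, y down, z forward; pixel columns grow to the right and rows downward; lengths in m; the calibration is good to about 2 mm. The wrist camera is an equidistant fisheye: a pixel r from the principal point sees the ray r / f radians off the axis. A picture is of the moment at which its call begins: read the wrist's pose just before it. calibration takes no time and is no camera call; for the wrist camera it gives the pose at the moment of the call.
- finish_job(): hands the job in, once; it reports no verdict.
The state is a dict: "time": time; "q": joint angles; "joint_velocities": joint speeds; "tau": joint torques, N m; "tcp_pos": TCP position; "orientation": TCP orientation; "contact_force": force on the tool from outside, world axes, zero at the start; "ft_torque": the same for the moment, N m; "finger_gap": finger opening in m.
Only numpy, scipy, OpenCV 4.12 (cv2) and the standard library are available. Lean on these libraries where they do the work, as an engineer would, in place of code of your own. Each camera call takes 0.05 s, during which the arm holds its last target.

## Working session

There is one attempt and no reset: what is moved stays moved. The work goes in short steps, Python scripts to look and compute and a shell command to move; the robot and the scene stay as the last step left them, time stands still between calls to the robot, and variables do not carry over. Pictures are saved under pics/ and viewed, and the job is handed in when it is done.

```bash
mkdir -p pics; ls
python3 - <<'E'
from workcell import *
import cv2,numpy as np
np.set_printoptions(precision=4,suppress=True)
s=get_state();print(s)
for n in ("top","side"):
    cv2.imwrite(f"pics/{n}0.png",cv2.cvtColor(get_image(n),cv2.COLOR_RGB2BGR))
    print(n,calibration(n))
E
```

```text
pics
{'time': 0.0, 'q': array([-1.2592,  0.4119, -0.0127,  1.597 ,  0.0056,  1.1343, -0.0822]), 'joint_velocities': array([-0.0021,  0.001 ,  0.0018,  0.0003, -0.0024, -0.0001,  0.0005]), 'tau': array([ -0.0006, -60.0613,   0.6818, -29.9422,   0.0138,   0.0104,
        -0.    ]), 'tcp_pos': array([0.2315, 0.58  , 0.2304]), 'orientation': array([ 0.6943,  0.1329,  0.6945, -0.134 ]), 'contact_force': array([-0.0923,  0.1056,  0.3277]), 'ft_torque': array([-0.0353, -0.0388, -0.0394]), 'finger_gap': 0.08546846885373337}
top {'mtx': array([[388.8044,   0.    , 260.0915],
       [  0.    , 388.8044, 191.3992],
       [  0.    ,   0.    ,   1.    ]]), 'view': array([[ 0.0154, -0.9999, -0.0078, -0.1602],
       [-0.9924, -0.0143, -0.1224,  0.5418],
       [ 0.1222,  0.0097, -0.9925,  1.3352],
       [ 0.    ,  0.    ,  0.    ,  1.    ]])}
side {'mtx': array([[405.5059,   0.    , 256.4946],
       [  0.    , 405.5059, 182.9366],
       [  0.    ,   0.    ,   1.    ]]), 'view': array([[ 0.9651, -0.2611, -0.0206, -0.5531],
       [-0.1874, -0.6333, -0.7509,  0.0328],
       [ 0.183 ,  0.7285, -0.6601,  1.4741],
       [ 0.    ,  0.    ,  0.    ,  1.    ]])}
```

View pics/top0.png

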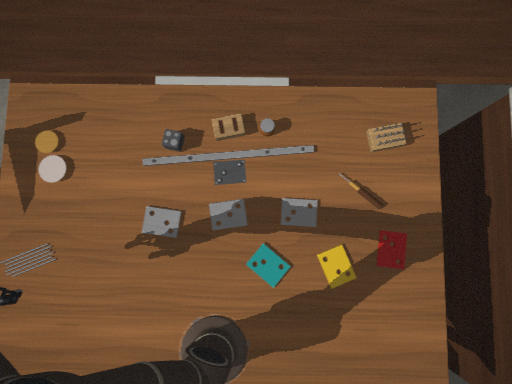

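View pics/side0.png

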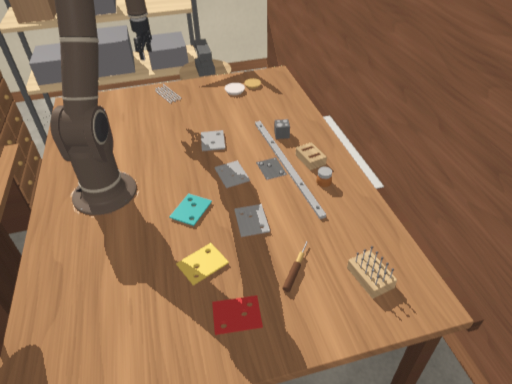

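The top view shows three grey plates at about (161,222), (228,215) and (299,212), the station's dark rectangle at (229,172), and the fence from (145,161) to (313,149). Next I enlarge these rectified onto the plane.

```bash
cat > h.py <<'E'
from workcell import *
import cv2,numpy as np
np.set_printoptions(precision=4,suppress=True)
def ray(n,uv,z,cal=None):
    c=cal or calibration(n);K=c["mtx"];V=np.array(c["view"]);R=V[:3,:3];t=V[:3,3]
    uv=np.atleast_2d(np.array(uv,float))
    d=np.c_[uv,np.ones(len(uv))]@np.linalg.inv(K).T@R
    o=-R.T@t
    return o+d*((z-o[2])/d[:,2])[:,None]
def proj(n,P,cal=None):
    c=cal or calibration(n);V=c["view"];p=np.atleast_2d(P)@V[:3,:3].T+V[:3,3]
    p=p@c["mtx"].T;return p[:,:2]/p[:,2:]
E
python3 - <<'E'
from h import *
im=cv2.imread("pics/top0.png")
c=im[120:250,130:330];cv2.imwrite("pics/crop0.png",cv2.resize(c,None,fx=4,fy=4,interpolation=cv2.INTER_CUBIC))
print(ray("top",[[161,222],[228,215],[299,212]],.012),ray("top",[[229,172],[145,161],[313,149]],0))
E
```

```text
[[ 0.4324  0.1976  0.012 ]
 [ 0.4607 -0.0394  0.012 ]
 [ 0.4751 -0.291   0.012 ]] [[ 0.6174 -0.0379  0.    ]
 [ 0.6538  0.2696  0.    ]
 [ 0.7068 -0.3424  0.    ]]
```

View pics/crop0.png

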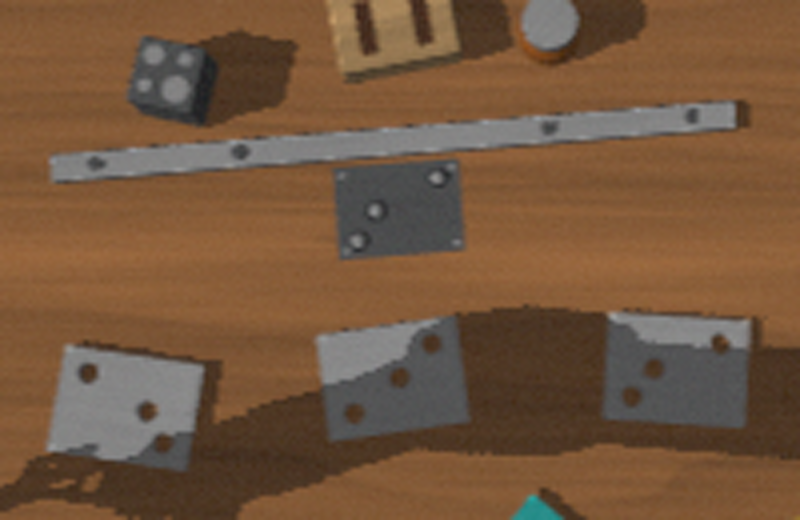

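Candidates: the right plate (299,212) has holes at top right, left of centre and bottom left, which matches the studs, so it is plate_a. The middle plate (228,215) has its centre hole right of centre, so it is plate_c. The left plate (161,222) is mirrored, so it is plate_b. The red, turquoise and yellow plates are decoys. Now I measure the station, the fence and plate_a, with a confirming crop.

Run:
```python
from h import *
im=cv2.imread("pics/top0.png");hsv=cv2.cvtColor(im,cv2.COLOR_BGR2HSV)
cv2.imwrite("pics/cropA.png",cv2.resize(im[185:240,270:330],None,fx=10,fy=10,interpolation=cv2.INTER_CUBIC))
m=((hsv[:,:,1]<70)&(hsv[:,:,2]>40)).astype(np.uint8)
n,l,st,ce=cv2.connectedComponentsWithStats(m)
cal=calibration("top")
for i in range(1,n):
    x,y,w,h,a=st[i]
    if a<150 or not(120<y+h/2<250 and 130<x+w/2<330): continue
    c=max(cv2.findContours((l==i).astype(np.uint8),cv2.RETR_EXTERNAL,cv2.CHAIN_APPROX_NONE)[0],key=cv2.contourArea)[:,0]
    z=.012 if y+h/2>190 else (.014 if w>100 else 0)
    P=ray("top",c,z)[:,:2]
    r=cv2.minAreaRect((P*1000).astype(np.float32))
    print(st[i],"rect mm",r, )
# holes of plate A: dark non-grey blobs inside
    if 290<ce[i][0]<310 and y>190:
        f=cv2.fillPoly(np.zeros_like(m),[cv2.convexHull(c)],1)
        hm=((f==1)&(l!=i)).astype(np.uint8)
        k,ll,s2,c2=cv2.connectedComponentsWithStats(hm)
        for j in range(1,k):
            if s2[j][4]>8: print(" hole",s2[j][4],c2[j],ray("top",c2[j],.012)[0])
```

```text
[260 118  15  15 164] rect mm ((793.94775390625, -173.0155487060547), (49.67747116088867, 52.297576904296875), 64.74253845214844)
[162 129  22  22 320] rect mm ((734.6585693359375, 171.795166015625), (72.84005737304688, 70.3335189819336), 78.80941772460938)
[ 142  145  172   21 1245] rect mm ((677.302978515625, -33.04937744140625), (27.209869384765625, 620.08349609375), 5.409446716308594)
[213 160  33  25 704] rect mm ((618.2691650390625, -38.763877868652344), (83.08051300048828, 112.79287719726562), 5.481512069702148)
[209 199  39  31 915] rect mm ((464.076171875, -38.33422088623047), (96.03703308105469, 126.50154113769531), 8.974483489990234)
[280 198  38  29 925] rect mm ((475.6551818847656, -290.0210876464844), (127.17161560058594, 96.14415740966797), 86.6934585571289)
 hole 15 [309.4 205.6] [ 0.4984 -0.3278  0.012 ]
 hole 16 [292.75  211.625] [ 0.4761 -0.2688  0.012 ]
 hole 17 [287.4118 218.8824] [ 0.4501 -0.2501  0.012 ]
[142 206  39  32 938] rect mm ((434.4389343261719, 197.40777587890625), (127.82840728759766, 96.39308166503906), 82.45512390136719)
```

View pics/cropA.png

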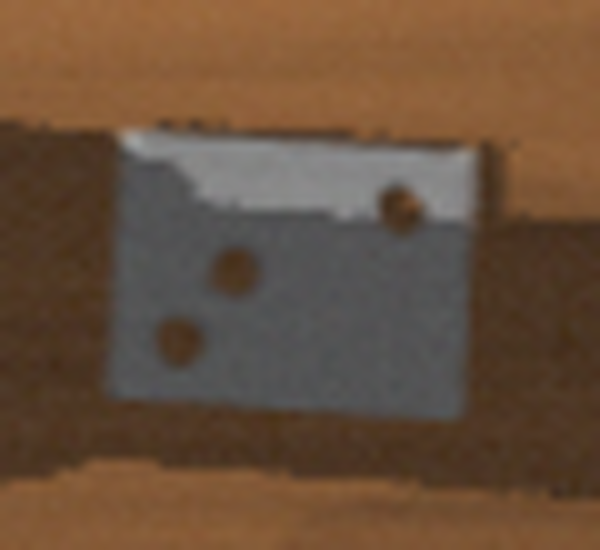

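Plate_a is confirmed. Its holes are 63 mm apart as expected and it is turned -3.3° in the world; the fence is at +5.4°. The fence centre and the dark rectangle both put the station origin at about (0.617, -0.039). Next I work out the moves in tool axes.

```bash
cat >> h.py <<'E'
from scipy.spatial.transform import Rotation as Ro
S0=np.array([.6171,-.0388,0]);TH=np.deg2rad(5.41)
RS=Ro.from_euler('z',TH).as_matrix()
def tool():
    s=get_state();q=s["orientation"];return s["tcp_pos"],Ro.from_quat([q[1],q[2],q[3],q[0]]).as_matrix(),s
def world(ps): return S0+RS@np.array(ps)
def go(ps,yaxis=None):
    p,R,s=tool();w=world(ps)
    print("t",s["time"],"tcp",p,"st",RS.T@(p-S0),"F_st",RS.T@s["contact_force"],"gap",s["finger_gap"])
    print("target",w,"shift tool",R.T@(w-p))
    for ya in ([0,1,0],[0,-1,0],[1,0,0],[-1,0,0]):
        yv=RS@np.array(ya,float);xv=np.array([0,0,-1.]);T=np.c_[xv,yv,np.cross(xv,yv)]
        print(ya,"turn deg",np.rad2deg(Ro.from_matrix(R.T@T).as_rotvec()))
E
python3 -c "
from h import *
print(tool()[1]);go([-.24,-.237,.12])
p,R,s=tool();a=np.array([.45,.1,.2]);print(R.T@(a-p)); print(R.T@(world([-.24,-.237,.12])-a))"
```

```text
[[-0.0004  0.3707  0.9288]
 [-0.0014  0.9288 -0.3707]
 [-1.     -0.0015  0.0001]]
t 0.1 tcp [0.2316 0.58   0.2305] st [-0.3255  0.6524  0.2305] F_st [-0.7866 -0.4197 -0.7039] gap 0.08524652151637054
target [ 0.4005 -0.2974  0.12  ] shift tool [ 0.1117 -0.7521  0.4821]
[0, 1, 0] turn deg [-27.1685  -0.0135   0.0858]
[0, -1, 0] turn deg [152.8315   0.1166   0.0183]
[1, 0, 0] turn deg [62.8315  0.0533  0.0732]
[-1, 0, 0] turn deg [-117.1685   -0.0833    0.0607]
[ 0.0311 -0.3648  0.3808]
[ 0.0806 -0.3873  0.1013]
```

```bash
python3 -m pendant '[[[0.003,-0.030,0.032,0,0,0,0.5],[0.003,-0.030,0.032,0,0,0,0.5],[0.003,-0.030,0.032,0,0,0,0.5],[0.003,-0.030,0.032,0,0,0,0.5],[0.003,-0.030,0.032,0,0,0,0.5],[0.003,-0.030,0.032,0,0,0,0.5],[0.003,-0.030,0.032,0,0,0,0.5],[0.003,-0.030,0.032,0,0,0,0.5],[0.003,-0.030,0.032,0,0,0,0.5],[0.003,-0.030,0.032,0,0,0,0.5],[0.003,-0.030,0.032,0,0,0,0.5],[0.003,-0.030,0.032,0,0,0,0.5],[0,0,0,0,0,0,0.5]]]'; python3 -c "
from h import *
go([-.24,-.237,.12]);print(get_state()['q'])"
```

```text
time: 1.72
tcp_pos: [0.4556, 0.1004, 0.195]
orientation: [0.694, 0.135, 0.694, -0.136]
contact_force: [-0.3, 0.3, 0.8]
finger_gap: 0.0429
t 1.725 tcp [0.4556 0.1004 0.195 ] st [-0.1476  0.1538  0.195 ] F_st [-0.3006  0.3324  0.8198] gap 0.042933464348049365
target [ 0.4005 -0.2974  0.12  ] shift tool [ 0.0755 -0.3892  0.0985]
[0, 1, 0] turn deg [-27.4939  -0.0014   0.0747]
[0, -1, 0] turn deg [152.5061   0.1014   0.0019]
[1, 0, 0] turn deg [62.5061  0.054   0.0561]
[-1, 0, 0] turn deg [-117.4939   -0.064     0.0616]
[-0.5639  0.1775  0.2757  2.0254 -0.0579  0.9466  0.927 ]
```

```bash
python3 -m pendant '[[[0.0075,-0.039,0.010,0,0,0,0.5],[0.0075,-0.039,0.010,0,0,0,0.5],[0.0075,-0.039,0.010,0,0,0,0.5],[0.0075,-0.039,0.010,0,0,0,0.5],[0.0075,-0.039,0.010,0,0,0,0.5],[0.0075,-0.039,0.010,0,0,0,0.5],[0.0075,-0.039,0.010,0,0,0,0.5],[0.0075,-0.039,0.010,0,0,0,0.5],[0.0075,-0.039,0.010,0,0,0,0.5],[0.0075,-0.039,0.010,0,0,0,0.5],[0,0,0,-9.2,0,0,0.5],[0,0,0,-9.2,0,0,0.5],[0,0,0,-9.1,0,0,0.5],[0,0,0,0,0,0,0.5]]]'
python3 - <<'E'
from h import *
go([-.24,-.237,.004]);print(get_state()['q'])
for n in("side","wrist"): cv2.imwrite(f"pics/{n}1.png",cv2.cvtColor(get_image(n),cv2.COLOR_RGB2BGR))
E
```

```text
time: 3.48
tcp_pos: [0.4036, -0.2946, 0.1201]
orientation: [0.706, -0.035, 0.706, 0.036]
contact_force: [-0.7, -0.6, 0.2]
finger_gap: 0.0428
t 3.475 tcp [ 0.4036 -0.2946  0.1201] st [-0.2367 -0.2346  0.1201] F_st [-0.7355 -0.5312  0.2276] gap 0.04284495042767601
target [ 0.4005 -0.2974  0.004 ] shift tool [ 0.1161 -0.0025 -0.0033]
[0, 1, 0] turn deg [ 0.3192  0.006  -0.0461]
[0, -1, 0] turn deg [-179.6807    0.0723    0.0094]
[1, 0, 0] turn deg [90.3192 -0.0315 -0.041 ]
[-1, 0, 0] turn deg [-89.6807   0.0409  -0.0315]
[ 0.2336  0.3451  0.37    2.0337 -0.1737  0.7925  2.377 ]
```

View pics/wrist1.png

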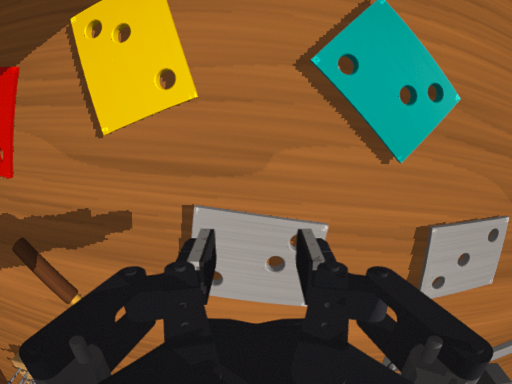

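View pics/side1.png

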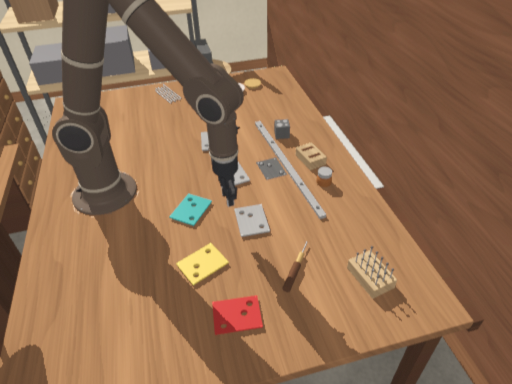

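```bash
python3 -m pendant '[[[0.030,-0.0025,-0.007,0.3,0,0,0.5],[0.040,0,0,0,0,0,0.5],[0.025,0,0,0,0,0,0.5],[0.010,0,0,0,0,0,0.5],[0.008,0,0,0,0,0,0.5],[0,0,0,0,0,0,0.5]]]'
python3 - <<'E'
from h import *
go([-.24,-.237,.004])
im=cv2.cvtColor(get_image("side"),cv2.COLOR_RGB2BGR)
cv2.imwrite("pics/side2.png",cv2.resize(im[150:250,190:290],None,fx=6,fy=6,interpolation=cv2.INTER_CUBIC))
E
```

```text
time: 4.32
tcp_pos: [0.3967, -0.2988, 0.0075]
orientation: [0.706, -0.033, 0.706, 0.033]
contact_force: [-0.1, -0.5, 0.2]
finger_gap: 0.0427
t 4.325 tcp [ 0.3967 -0.2988  0.0075] st [-0.2439 -0.238   0.0075] F_st [-0.1711 -0.5209  0.2472] gap 0.04270433624394162
target [ 0.4005 -0.2974  0.004 ] shift tool [0.0035 0.001  0.0039]
[0, 1, 0] turn deg [0.0005 0.0117 0.0066]
[0, -1, 0] turn deg [-179.9995   -0.0103    0.0184]
[1, 0, 0] turn deg [90.0005  0.0143 -0.004 ]
[-1, 0, 0] turn deg [-89.9995   0.004    0.0143]
```

View pics/side2.png

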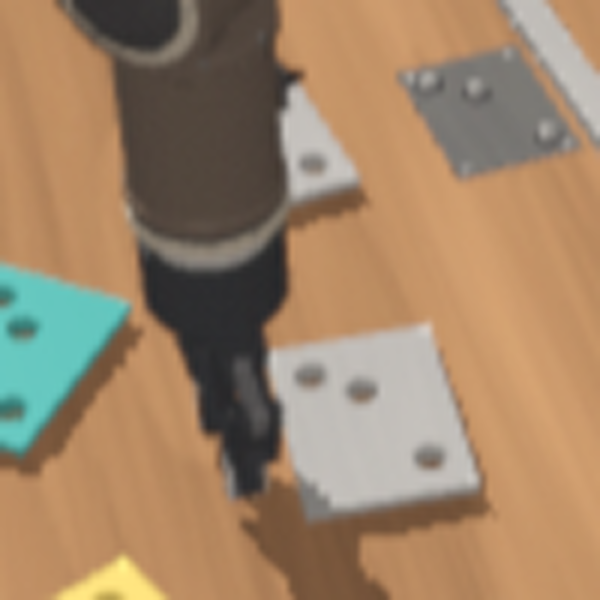

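```bash
python3 -m pendant '[[[0.003,0,0,0,0,0,0.5],[0.003,0,0,0,0,0,0.5],[0,0,0,0,0,0,0.5]]]'; python3 -m pendant '[[[0.002,0,0,0,0,0,0.5],[0,0,0,0,0,0,0.5]]]';python3 -m pendant '[[[0.002,0,0,0,0,0,0.5],[0,0,0,0,0,0,0.5]]]'
```

```text
time: 4.75
tcp_pos: [0.3964, -0.2987, 0.0013]
orientation: [0.706, -0.033, 0.706, 0.034]
contact_force: [-0.4, 0.1, 0.6]
finger_gap: 0.0424
time: 5.0
tcp_pos: [0.3964, -0.2987, -0.0008]
orientation: [0.706, -0.033, 0.706, 0.034]
contact_force: [-0.8, 0.3, -0.3]
finger_gap: 0.043
time: 5.25
tcp_pos: [0.3966, -0.2988, -0.0018]
orientation: [0.707, -0.033, 0.706, 0.034]
contact_force: [-3.4, 2.6, 14.1]
finger_gap: 0.0429
```

The tips touch the bench at TCP z of about -0.002, so I raise them 5 mm and push toward the fence.

```bash
python3 -m pendant '[[[-0.005,0,0,0,0,0,0.5],[0,0,0.008,0,0,0,0.5],[0,0,0.008,0,0,0,0.5],[0,0,0.008,0,0,0,0.5],[0,0,0.010,0,0,0,0.5],[0,0,0.010,0,0,0,0.5],[0,0,0.010,0,0,0,0.5],[0,0,0.012,0,0,0,0.5],[0,0,0.012,0,0,0,0.5],[0,0,0.012,0,0,0,0.5],[0,0,0.012,0,0,0,0.5],[0,0,0.012,0,0,0,0.5],[0,0,0.012,0,0,0,0.5],[0,0,0.010,0,0,0,0.5],[0,0,0.008,0,0,0,0.5],[0,0,0.006,0,0,0,0.5]]]'
python3 - <<'E'
from h import *
go([-.0585,-.237,.004])
im=cv2.cvtColor(get_image("top"),cv2.COLOR_RGB2BGR)
cv2.imwrite("pics/top3.png",cv2.resize(im[120:250,130:330],None,fx=4,fy=4,interpolation=cv2.INTER_CUBIC))
im=cv2.cvtColor(get_image("side"),cv2.COLOR_RGB2BGR)
cv2.imwrite("pics/side3.png",cv2.resize(im[110:240,200:350],None,fx=5,fy=5,interpolation=cv2.INTER_CUBIC)[:600])
E
```

```text
time: 7.25
tcp_pos: [0.5418, -0.2852, 0.0017]
orientation: [0.704, -0.033, 0.709, 0.034]
contact_force: [-14.0, -1.6, 11.9]
finger_gap: 0.0423
t 7.25 tcp [ 0.5418 -0.2852  0.0017] st [-0.0982 -0.2382  0.0017] F_st [-14.0508  -0.2378  11.9294] gap 0.04229074942159758
target [ 0.5812 -0.2803  0.004 ] shift tool [-0.0026  0.0013  0.0396]
[0, 1, 0] turn deg [-0.0539 -0.423  -0.1002]
[0, -1, 0] turn deg [179.9448  -0.1574   0.6643]
[1, 0, 0] turn deg [89.9456 -0.4109  0.2535]
[-1, 0, 0] turn deg [-90.0535  -0.2535  -0.411 ]
```

View pics/top3.png

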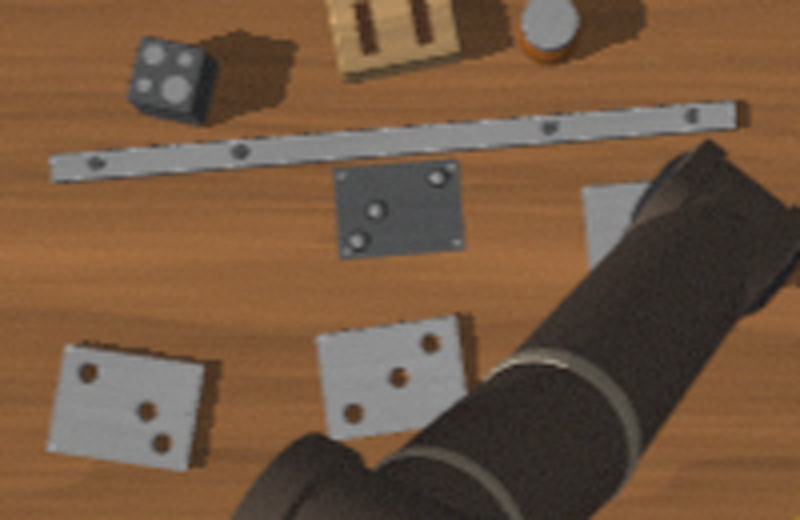

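View pics/side3.png

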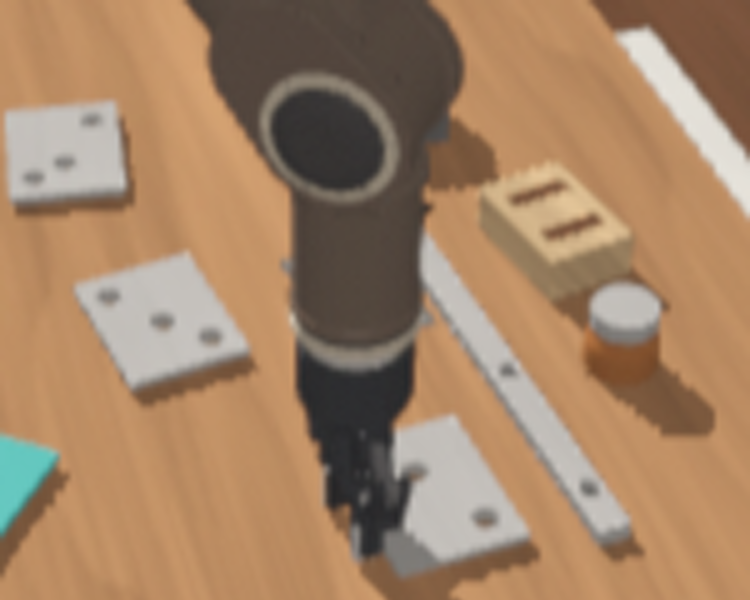

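```bash
python3 -m pendant '[[[-0.0025,0,0,0,0,0,0.5],[0,0,0.004,0,0,0,0.5],[0,0,0.004,0,0,0,0.5]]]';python3 -c "
from h import *
go([-.0585,-.237,.004])"
```

```text
time: 7.72
tcp_pos: [0.552, -0.2835, 0.0038]
orientation: [0.705, -0.033, 0.708, 0.034]
contact_force: [-5.9, -0.6, 0.2]
finger_gap: 0.0424
t 7.725 tcp [ 0.552  -0.2835  0.0038] st [-0.0879 -0.2375  0.0038] F_st [-5.9059 -0.0552  0.155 ] gap 0.04244940987436499
target [ 0.5812 -0.2803  0.004 ] shift tool [-0.0004  0.0005  0.0294]
[0, 1, 0] turn deg [ 0.0164 -0.2258 -0.0767]
[0, -1, 0] turn deg [-179.9833    0.1205   -0.3546]
[1, 0, 0] turn deg [90.0162 -0.2376  0.1171]
[-1, 0, 0] turn deg [-89.9835  -0.1171  -0.2376]
```

```bash
python3 -m pendant '[[[0,0,0.006,0,0,0,0.5],[0,0,0.006,0,0,0,0.5],[0,0,0.006,0,0,0,0.5],[0,0,0.004,0,0,0,0.5]]]';python3 -m pendant '[[[0,0,0.002,0,0,0,0.5],[0,0,0.002,0,0,0,0.5]]]';python3 -c "
from h import *
go([-.0585,-.237,.004])"
```

```text
time: 8.22
tcp_pos: [0.574, -0.2814, 0.0037]
orientation: [0.705, -0.033, 0.708, 0.034]
contact_force: [-7.4, -1.1, 1.4]
finger_gap: 0.0424
time: 8.48
tcp_pos: [0.5775, -0.2811, 0.0038]
orientation: [0.705, -0.033, 0.708, 0.034]
contact_force: [-7.0, 0.4, 2.2]
finger_gap: 0.0429
t 8.475 tcp [ 0.5775 -0.2811  0.0038] st [-0.0623 -0.2375  0.0038] F_st [-6.9386  1.0118  2.1522] gap 0.04293746901457175
target [ 0.5812 -0.2803  0.004 ] shift tool [-0.0003  0.0005  0.0038]
[0, 1, 0] turn deg [ 0.0168 -0.2692 -0.0812]
[0, -1, 0] turn deg [-179.9826    0.1276   -0.4228]
[1, 0, 0] turn deg [90.0166 -0.2752  0.1476]
[-1, 0, 0] turn deg [-89.983   -0.1476  -0.2752]
```

```bash
python3 -m pendant '[[[0,0,0.0015,0,0,0,0.5],[0,0,0.0015,0,0,0,0.5]]]';python3 -m pendant '[[[0,0,0.0015,0,0,0,0.5]]]';python3 -m pendant '[[[0,0,0.0015,0,0,0,0.5]]]'
```

```text
time: 8.72
tcp_pos: [0.5805, -0.2808, 0.0037]
orientation: [0.705, -0.033, 0.708, 0.034]
contact_force: [-7.3, -1.3, 1.2]
finger_gap: 0.0429
time: 8.85
tcp_pos: [0.582, -0.2807, 0.0038]
orientation: [0.705, -0.033, 0.708, 0.034]
contact_force: [-6.9, -1.4, 1.7]
finger_gap: 0.0425
time: 8.98
tcp_pos: [0.5835, -0.2806, 0.0038]
orientation: [0.705, -0.033, 0.708, 0.034]
contact_force: [-6.6, -0.9, 2.0]
finger_gap: 0.0421
```

```bash
python3 -m pendant '[[[0,0,0.0015,0,0,0,0.5]]]';python3 -m pendant '[[[0,0,0.0015,0,0,0,0.5]]]';python3 -m pendant '[[[0,0,0.0015,0,0,0,0.5]]]';python3 - <<'E'
from h import *
go([-.0585,-.237,.004])
im=cv2.cvtColor(get_image("top"),cv2.COLOR_RGB2BGR)
cv2.imwrite("pics/top4.png",cv2.resize(im[120:250,130:330],None,fx=4,fy=4,interpolation=cv2.INTER_CUBIC))
E
```

```text
time: 9.1
tcp_pos: [0.5842, -0.2805, 0.0037]
orientation: [0.704, -0.033, 0.708, 0.034]
contact_force: [-10.6, 0.3, 5.6]
finger_gap: 0.0428
time: 9.22
tcp_pos: [0.5843, -0.2805, 0.0036]
orientation: [0.703, -0.032, 0.709, 0.034]
contact_force: [-15.2, 0.9, 9.3]
finger_gap: 0.0425
time: 9.35
tcp_pos: [0.5843, -0.2805, 0.0036]
orientation: [0.703, -0.032, 0.71, 0.034]
contact_force: [-19.8, 1.2, 12.9]
finger_gap: 0.0428
t 9.35 tcp [ 0.5843 -0.2805  0.0036] st [-0.0554 -0.2376  0.0036] F_st [-19.5948   3.0316  12.8711] gap 0.04278955220258365
target [ 0.5812 -0.2803  0.004 ] shift tool [-0.0004  0.0006 -0.0031]
[0, 1, 0] turn deg [-0.05   -0.6087 -0.1884]
[0, -1, 0] turn deg [179.9472  -0.2959   0.9559]
[1, 0, 0] turn deg [89.949  -0.626   0.3301]
[-1, 0, 0] turn deg [-90.049   -0.3301  -0.6261]
```

View pics/top4.png

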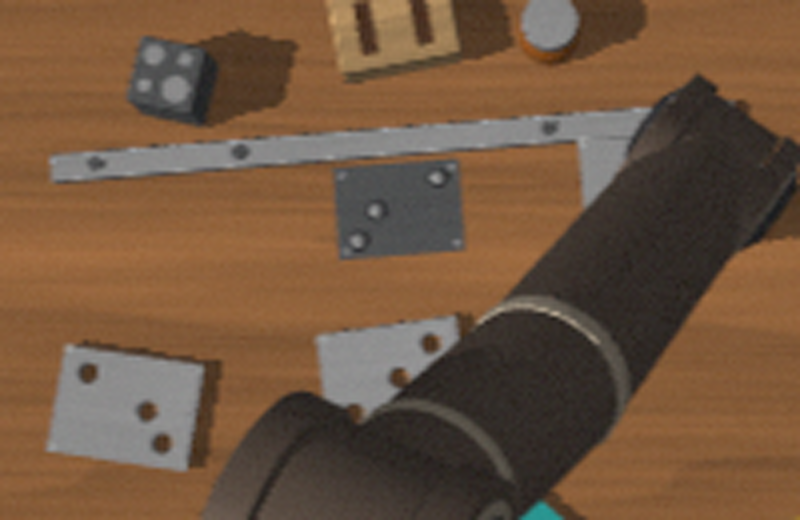

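The plate is stopped by the fence: force rises at station x of about -0.055 and the top view shows it touching. Now I back off, lift and turn 90° for the push along the fence.

```bash
python3 -m pendant '[[[0,0,-0.010,0,0,0,0.5],[0,0,-0.020,0,0,0,0.5],[-0.035,0,0,0,0,0,0.5],[-0.040,0,0,0,0,0,0.5],[0,0,0,10,0,0,0.5],[0,0,0,10,0,0,0.5],[0,0,0,10,0,0,0.5],[0,0,0,10,0,0,0.5],[0,0,0,10,0,0,0.5],[0,0,0,10,0,0,0.5],[0,0,0,10,0,0,0.5],[0,0,0,10,0,0,0.5],[0,0,0,10,0,0,0.5],[0,0,0,0,0,0,0.5]]]'
python3 - <<'E'
from h import *
go([-.003,-.33,.003]);print(get_state()['q'])
im=cv2.cvtColor(get_image("side"),cv2.COLOR_RGB2BGR)
cv2.imwrite("pics/side5.png",cv2.resize(im[110:240,200:350],None,fx=4,fy=4,interpolation=cv2.INTER_CUBIC))
E
```

```text
time: 11.15
tcp_pos: [0.5611, -0.2825, 0.0796]
orientation: [0.524, 0.475, 0.524, -0.475]
contact_force: [-0.2, 0.1, 0.2]
finger_gap: 0.0429
t 11.15 tcp [ 0.5611 -0.2825  0.0796] st [-0.0787 -0.2374  0.0796] F_st [-0.2243  0.1566  0.1694] gap 0.04291481899227061
target [ 0.6452 -0.3676  0.003 ] shift tool [0.0766 0.0754 0.0928]
[0, 1, 0] turn deg [-89.8269   0.0428   0.0158]
[0, -1, 0] turn deg [90.1731  0.0158 -0.0428]
[1, 0, 0] turn deg [ 0.1731  0.0373 -0.0172]
[-1, 0, 0] turn deg [-179.8269    0.027     0.0586]
[-0.1207  0.6913  0.7566  1.7655 -0.5812  0.9217  0.9832]
```

View pics/side5.png

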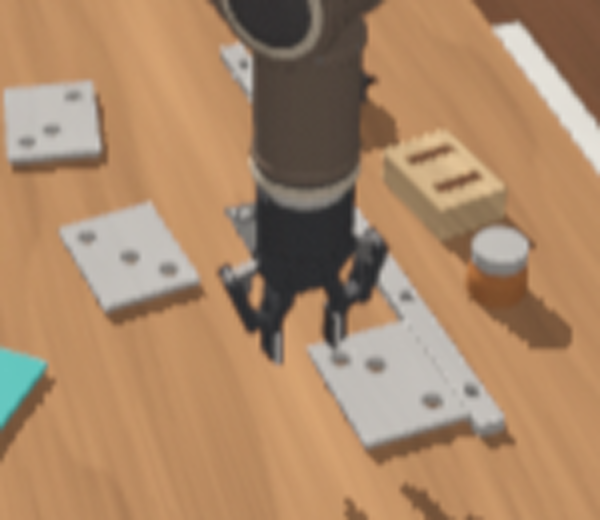

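```bash
python3 -m pendant '[[[0,0.025,0.031,0.2,0,0,0.5],[0,0.025,0.031,0,0,0,0.5],[0,0.025,0.031,0,0,0,0.5],[0.030,0,0,0,0,0,0.5],[0.030,0,0,0,0,0,0.5],[0.012,0,0,0,0,0,0.5],[0.003,0,0,0,0,0,0.5],[0,0,0,0,0,0,0.5]]]'
python3 - <<'E'
from h import *
go([-.003,-.33,.0035]);print(get_state()['q'])
im=cv2.cvtColor(get_image("side"),cv2.COLOR_RGB2BGR)
cv2.imwrite("pics/side6.png",cv2.resize(im[120:250,210:360],None,fx=4,fy=4,interpolation=cv2.INTER_CUBIC))
E
```

```text
time: 12.2
tcp_pos: [0.644, -0.3691, 0.0058]
orientation: [0.523, 0.476, 0.522, -0.476]
contact_force: [0.5, -1.1, 0.2]
finger_gap: 0.0432
t 12.2 tcp [ 0.644  -0.3691  0.0058] st [-0.0043 -0.3314  0.0058] F_st [ 0.4122 -1.1904  0.1856] gap 0.04317107616180408
target [ 0.6452 -0.3676  0.0035] shift tool [ 0.0023  0.0013 -0.0014]
[0, 1, 0] turn deg [-90.1181   0.0882  -0.0134]
[0, -1, 0] turn deg [89.8819 -0.0134 -0.0882]
[1, 0, 0] turn deg [-0.1181  0.0476 -0.0647]
[-1, 0, 0] turn deg [179.8819  -0.1015  -0.0748]
[ 0.0637  0.9332  0.6799  1.4721 -0.6584  0.9713  1.0153]
```

View pics/side6.png

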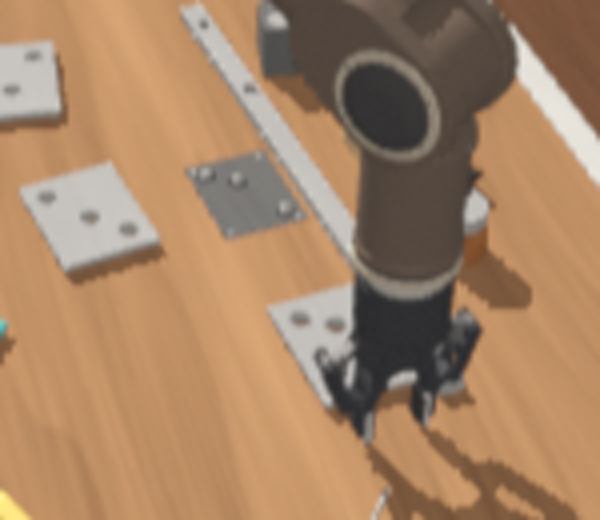

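```bash
python3 -m pendant '[[[0.0015,0,-0.008,0,0,0,0.5],[0,0,-0.008,0,0,0,0.5],[0,0,-0.008,0,0,0,0.5],[0,0.0002,-0.010,0,0,0,0.5],[0,0.0002,-0.010,0,0,0,0.5],[0,0.0002,-0.010,0,0,0,0.5],[0,0.0002,-0.010,0,0,0,0.5],[0,0.0002,-0.010,0,0,0,0.5],[0,0.0002,-0.010,0,0,0,0.5],[0,0.0002,-0.010,0,0,0,0.5],[0,0.0002,-0.010,0,0,0,0.5]]]'
python3 - <<'E'
from h import *
go([-.003,-.0705,.0035])
im=cv2.cvtColor(get_image("top"),cv2.COLOR_RGB2BGR)
cv2.imwrite("pics/top7.png",cv2.resize(im[120:250,130:330],None,fx=4,fy=4,interpolation=cv2.INTER_CUBIC))
E
```

```text
time: 13.62
tcp_pos: [0.6343, -0.2676, 0.0035]
orientation: [0.523, 0.476, 0.521, -0.478]
contact_force: [-3.1, -8.2, -1.4]
finger_gap: 0.0425
t 13.625 tcp [ 0.6343 -0.2676  0.0035] st [-0.0044 -0.2294  0.0035] F_st [-3.843  -7.911  -1.3683] gap 0.04250316100623129
target [ 0.6208 -0.1093  0.0035] shift tool [-0.0006  0.0007 -0.1589]
[0, 1, 0] turn deg [-90.2571   0.1361   0.2364]
[0, -1, 0] turn deg [89.7426  0.2361 -0.136 ]
[1, 0, 0] turn deg [-0.2573  0.237   0.0638]
[-1, 0, 0] turn deg [179.7423   0.1     -0.3717]
```

View pics/top7.png

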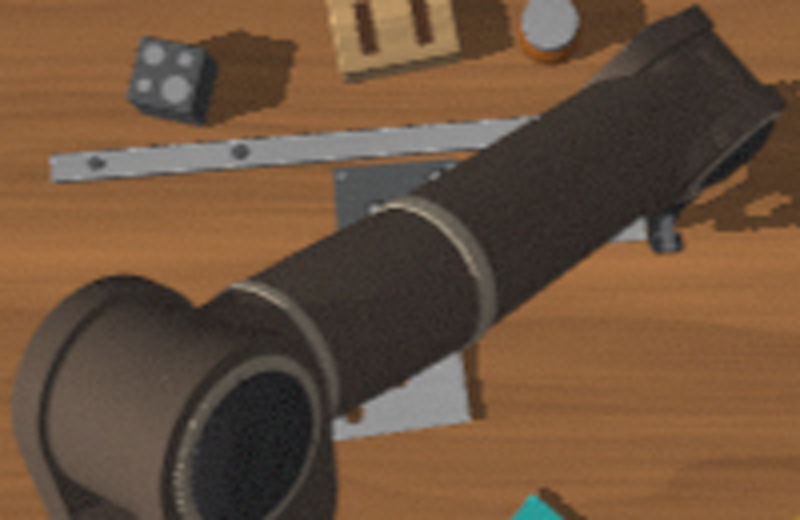

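```bash
python3 -m pendant '[[[0,0,-0.010,-0.2,0,0,0.5],[0,0.0002,-0.010,0,0,0,0.5],[0,0.0002,-0.010,0,0,0,0.5],[0,0.0002,-0.010,0,0,0,0.5],[0,0,-0.006,0,0,0,0.5],[0,0,-0.006,0,0,0,0.5],[0,0,-0.006,0,0,0,0.5],[0,0,-0.006,0,0,0,0.5],[0,0,-0.006,0,0,0,0.5]]]'
python3 - <<'E'
from h import *
go([-.003,-.0705,.0035])
im=cv2.cvtColor(get_image("side"),cv2.COLOR_RGB2BGR)
cv2.imwrite("pics/side8.png",cv2.resize(im[110:240,210:360],None,fx=4,fy=4,interpolation=cv2.INTER_CUBIC))
E
```

```text
time: 14.8
tcp_pos: [0.6282, -0.1985, 0.0036]
orientation: [0.524, 0.475, 0.522, -0.478]
contact_force: [-2.7, -8.4, -0.2]
finger_gap: 0.0428
t 14.8 tcp [ 0.6282 -0.1985  0.0036] st [-0.004  -0.16    0.0036] F_st [-3.5065 -8.0571 -0.1647] gap 0.04277148859058349
target [ 0.6208 -0.1093  0.0035] shift tool [-0.0003  0.0008 -0.0895]
[0, 1, 0] turn deg [-90.096    0.1465   0.2503]
[0, -1, 0] turn deg [89.9036  0.2502 -0.1464]
[1, 0, 0] turn deg [-0.0962  0.2525  0.0661]
[-1, 0, 0] turn deg [179.9033   0.1037  -0.3965]
```

View pics/side8.png

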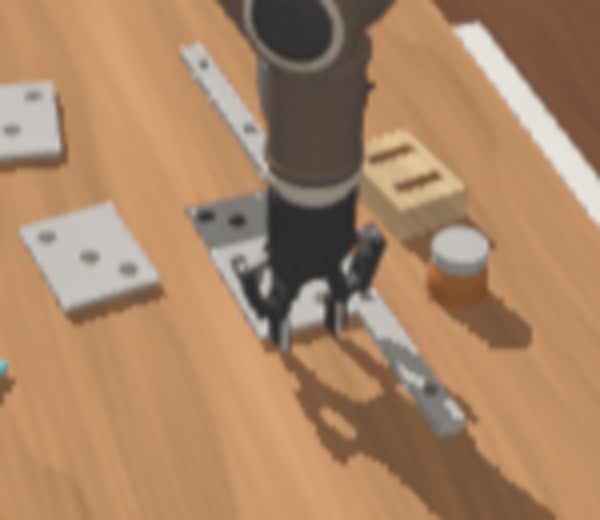

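```bash
python3 -m pendant '[[[0,0.0001,-0.006,0,0,0,0.5],[0,0.0001,-0.006,0,0,0,0.5],[0,0.0001,-0.006,0,0,0,0.5],[0,0.0001,-0.006,0,0,0,0.5],[0,0.0001,-0.006,0,0,0,0.5],[0,0.0001,-0.006,0,0,0,0.5],[0,0.0001,-0.006,0,0,0,0.5],[0,0.0001,-0.006,0,0,0,0.5],[0,0.0001,-0.006,0,0,0,0.5],[0,0.0001,-0.006,0,0,0,0.5]]]'
python3 - <<'E'
from h import *
go([-.003,-.0705,.0035])
im=cv2.cvtColor(get_image("side"),cv2.COLOR_RGB2BGR)
cv2.imwrite("pics/side9.png",cv2.resize(im[100:230,200:350],None,fx=4,fy=4,interpolation=cv2.INTER_CUBIC))
E
```

```text
time: 16.1
tcp_pos: [0.6228, -0.1399, 0.0036]
orientation: [0.523, 0.475, 0.522, -0.478]
contact_force: [-5.1, -11.1, 1.6]
finger_gap: 0.0427
t 16.1 tcp [ 0.6228 -0.1399  0.0036] st [-0.0038 -0.1012  0.0036] F_st [ -6.1507 -10.5901   1.5552] gap 0.04274799707284168
target [ 0.6208 -0.1093  0.0035] shift tool [-0.0001  0.0007 -0.0307]
[0, 1, 0] turn deg [-90.1416   0.1472   0.3429]
[0, -1, 0] turn deg [89.8579  0.3427 -0.1471]
[1, 0, 0] turn deg [-0.1418  0.3119  0.1246]
[-1, 0, 0] turn deg [179.8574   0.1955  -0.4896]
```

View pics/side9.png

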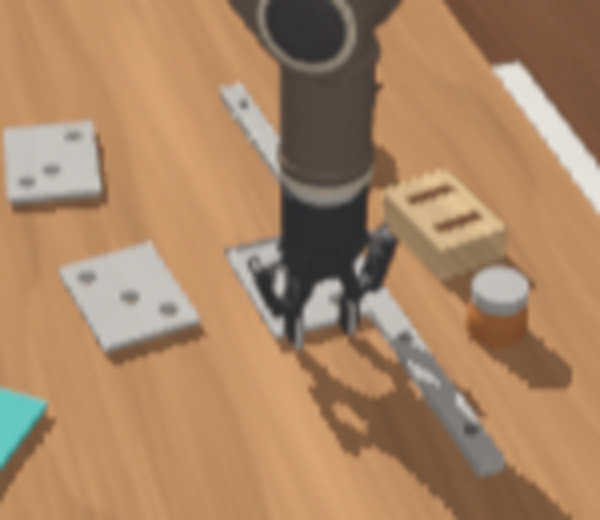

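About 30 mm remain, so I creep in and watch the force.

```bash
python3 -m pendant '[[[0,0,-0.003,0,0,0,0.5],[0,0,-0.003,0,0,0,0.5],[0,0,-0.002,0,0,0,0.5],[0,0,-0.002,0,0,0,0.5],[0,0,-0.002,0,0,0,0.5],[0,0,-0.002,0,0,0,0.5],[0,0,-0.002,0,0,0,0.5]]]';python3 -m pendant '[[[0,0,-0.0012,0,0,0,0.5],[0,0,-0.0012,0,0,0,0.5],[0,0,-0.0012,0,0,0,0.5]]]';python3 -m pendant '[[[0,0,-0.0012,0,0,0,0.5],[0,0,-0.0012,0,0,0,0.5],[0,0,-0.0012,0,0,0,0.5]]]'; python3 -c "
from h import *
go([-.003,-.0705,.0035])"
```

```text
time: 17.02
tcp_pos: [0.6214, -0.124, 0.0036]
orientation: [0.523, 0.475, 0.522, -0.478]
contact_force: [-5.5, -10.2, 0.7]
finger_gap: 0.0426
time: 17.4
tcp_pos: [0.6211, -0.1204, 0.0035]
orientation: [0.523, 0.475, 0.522, -0.478]
contact_force: [-4.4, -9.8, 0.9]
finger_gap: 0.0425
time: 17.77
tcp_pos: [0.6208, -0.1166, 0.0035]
orientation: [0.523, 0.475, 0.522, -0.478]
contact_force: [-4.4, -9.2, 2.4]
finger_gap: 0.0425
t 17.775 tcp [ 0.6208 -0.1166  0.0035] st [-0.0037 -0.0778  0.0035] F_st [-5.1938 -8.6999  2.4118] gap 0.04251170587448861
target [ 0.6208 -0.1093  0.0035] shift tool [-0.      0.0007 -0.0073]
[0, 1, 0] turn deg [-90.1353   0.1215   0.3173]
[0, -1, 0] turn deg [89.8642  0.3171 -0.1214]
[1, 0, 0] turn deg [-0.1356  0.2792  0.1246]
[-1, 0, 0] turn deg [179.8638   0.1955  -0.4383]
```

```bash
python3 -m pendant '[[[0,0,-0.001,0,0,0,0.5],[0,0,-0.001,0,0,0,0.5],[0,0,-0.001,0,0,0,0.5]]]';python3 -m pendant '[[[0,0,-0.001,0,0,0,0.5],[0,0,-0.001,0,0,0,0.5]]]';python3 -m pendant '[[[0,0,-0.001,0,0,0,0.5],[0,0,-0.001,0,0,0,0.5]]]'; python3 -m pendant '[[[0,0,-0.001,0,0,0,0.5]]]';python3 -c "
from h import *
go([-.003,-.0705,.0035])"
```

```text
time: 18.15
tcp_pos: [0.6204, -0.1136, 0.0035]
orientation: [0.523, 0.475, 0.522, -0.478]
contact_force: [-4.1, -10.8, 1.8]
finger_gap: 0.0428
time: 18.4
tcp_pos: [0.6203, -0.112, 0.0035]
orientation: [0.523, 0.475, 0.522, -0.478]
contact_force: [-5.1, -11.3, 1.7]
finger_gap: 0.0426
time: 18.65
tcp_pos: [0.6201, -0.1101, 0.0036]
orientation: [0.523, 0.475, 0.521, -0.478]
contact_force: [-4.7, -11.8, 0.9]
finger_gap: 0.0428
time: 18.77
tcp_pos: [0.62, -0.1093, 0.0036]
orientation: [0.523, 0.475, 0.521, -0.478]
contact_force: [-4.2, -12.8, 1.3]
finger_gap: 0.0428
t 18.775 tcp [ 0.62   -0.1093  0.0036] st [-0.0037 -0.0704  0.0036] F_st [ -5.3684 -12.3885   1.251 ] gap 0.04280029603154081
target [ 0.6208 -0.1093  0.0035] shift tool [0.0001 0.0007 0.0001]
[0, 1, 0] turn deg [-90.1471   0.1668   0.3496]
[0, -1, 0] turn deg [89.8523  0.3494 -0.1667]
[1, 0, 0] turn deg [-0.1474  0.3286  0.1163]
[-1, 0, 0] turn deg [179.8518   0.1826  -0.5158]
```

```bash
python3 -m pendant '[[[0,0,-0.001,0,0,0,0.5]]]';python3 -m pendant '[[[0,0,-0.001,0,0,0,0.5]]]'; python3 -m pendant '[[[0,0,-0.001,0,0,0,0.5]]]'
python3 - <<'E'
from h import *
go([-.003,-.0705,.0035])
im=cv2.cvtColor(get_image("side"),cv2.COLOR_RGB2BGR)
cv2.imwrite("pics/side10.png",cv2.resize(im[130:200,240:310],None,fx=8,fy=8,interpolation=cv2.INTER_CUBIC))
im=cv2.cvtColor(get_image("wrist"),cv2.COLOR_RGB2BGR)
cv2.imwrite("pics/wrist10.png",im)
E
```

```text
time: 18.9
tcp_pos: [0.62, -0.1091, 0.0036]
orientation: [0.524, 0.475, 0.521, -0.479]
contact_force: [-5.0, -14.2, -0.3]
finger_gap: 0.0428
time: 19.02
tcp_pos: [0.62, -0.1091, 0.0036]
orientation: [0.524, 0.474, 0.52, -0.479]
contact_force: [-2.1, -17.2, -2.8]
finger_gap: 0.0428
time: 19.15
tcp_pos: [0.62, -0.1089, 0.0037]
orientation: [0.524, 0.474, 0.52, -0.479]
contact_force: [-2.2, -19.2, -2.4]
finger_gap: 0.0428
t 19.15 tcp [ 0.62   -0.1089  0.0037] st [-0.0038 -0.0701  0.0037] F_st [ -4.0096 -18.8815  -2.3973] gap 0.042790257850349185
target [ 0.6208 -0.1093  0.0035] shift tool [0.0002 0.0008 0.0004]
[0, 1, 0] turn deg [-90.2314   0.3767   0.4792]
[0, -1, 0] turn deg [89.7671  0.4787 -0.3763]
[1, 0, 0] turn deg [-0.2321  0.5446  0.0652]
[-1, 0, 0] turn deg [179.7658   0.1024  -0.8544]
```

View pics/side10.png

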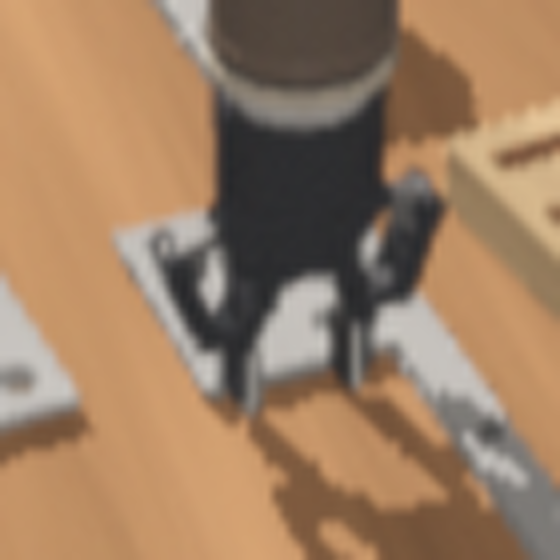

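View pics/wrist10.png

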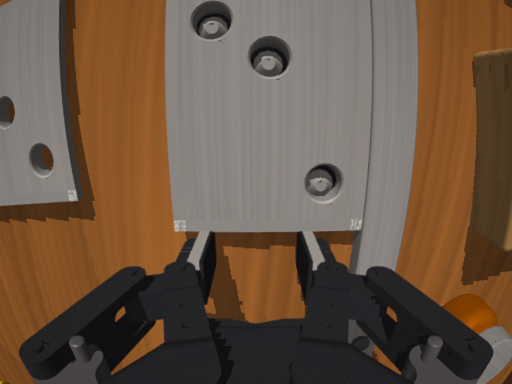

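The plate has stopped dead while the force climbs, and the wrist view shows studs standing in all three holes (at about (211,25), (269,60) and (321,182)). I back off, lift and check.

```bash
python3 -m pendant '[[[0,0,0.008,0,0,0,0.5],[0,0,0.015,0,0,0,0.5],[0,0,0.015,0,0,0,0.5],[-0.04,0,0,0,0,0,0.5],[-0.05,0,0.03,0,0,0,0.5],[-0.05,0,0.05,0,0,0,0.5],[0,0,0.05,0,0,0,0.5],[0,0,0,0,0,0,0.5]]]'
python3 - <<'E'
from h import *
go([-.003,-.0705,.0035])
for n,(a,b,c,d) in {"side":(100,240,200,350),"top":(120,250,130,330)}.items():
    im=cv2.cvtColor(get_image(n),cv2.COLOR_RGB2BGR);cv2.imwrite(f"pics/{n}11raw.png",im)
    cv2.imwrite(f"pics/{n}11.png",cv2.resize(im[a:b,c:d],None,fx=4,fy=4,interpolation=cv2.INTER_CUBIC))
cv2.imwrite("pics/wrist11.png",cv2.cvtColor(get_image("wrist"),cv2.COLOR_RGB2BGR))
E
```

```text
time: 20.25
tcp_pos: [0.6356, -0.2694, 0.1388]
orientation: [0.523, 0.477, 0.52, -0.478]
contact_force: [0.1, 0.8, 0.2]
finger_gap: 0.0425
t 20.25 tcp [ 0.6356 -0.2694  0.1388] st [-0.0033 -0.2313  0.1388] F_st [0.1646 0.7903 0.165 ] gap 0.0424991540374523
target [ 0.6208 -0.1093  0.0035] shift tool [ 0.1347 -0.0008 -0.1613]
[0, 1, 0] turn deg [-90.3577   0.204    0.112 ]
[0, -1, 0] turn deg [89.642   0.1118 -0.2037]
[1, 0, 0] turn deg [-0.3579  0.201  -0.0585]
[-1, 0, 0] turn deg [179.6418  -0.0917  -0.3151]
```

View pics/side11.png

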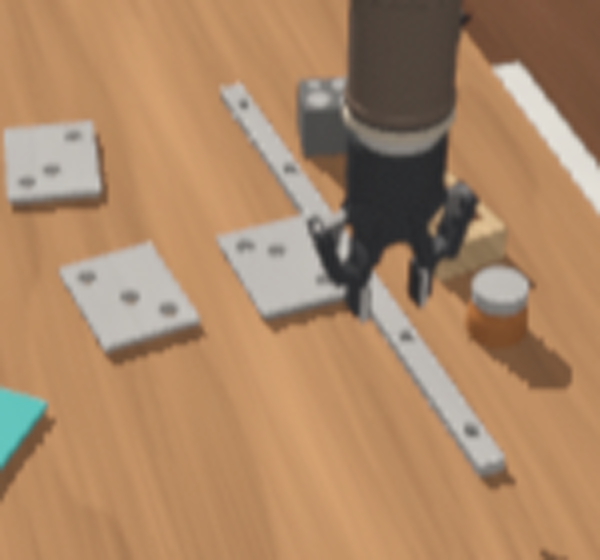

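View pics/wrist11.png

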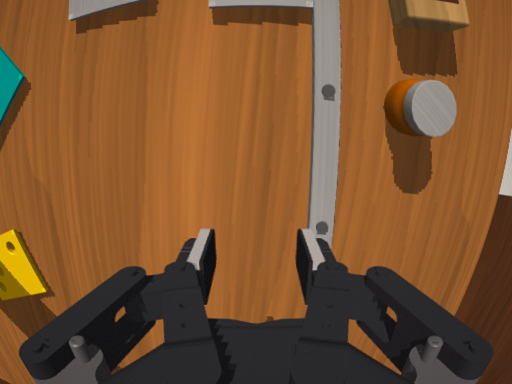

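View pics/top11.png

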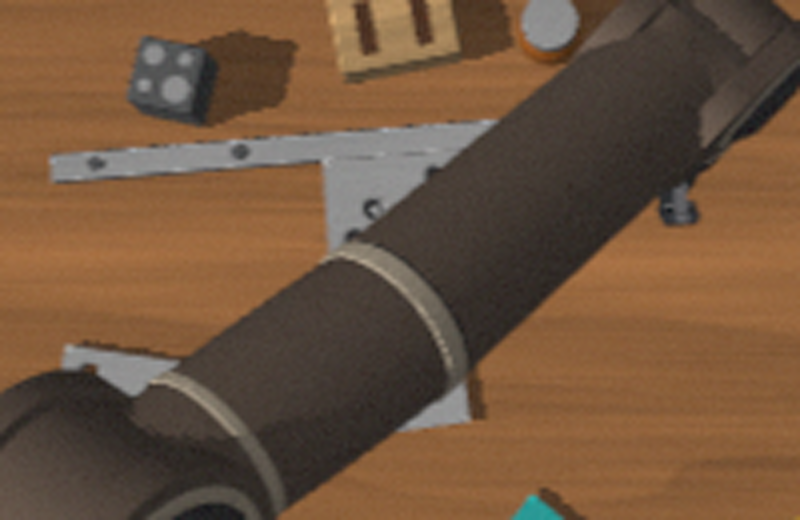

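```bash
python3 -m pendant '[[[0,0,-0.04,0,0,0,0.5],[0,0,-0.04,0,0,0,0.5],[0,0,-0.02,0,0,0,0.5],[0,0,0,0,0,0,0.5],[0,0,0,0,0,0,0.5]]]'
python3 - <<'E'
from h import *
import pickle
c=calibration("wrist");im=cv2.cvtColor(get_image("wrist"),cv2.COLOR_RGB2BGR)
cv2.imwrite("pics/wrist12.png",im);pickle.dump(c,open("c12.pkl","wb"));print(c)
cv2.imwrite("pics/wrist12c.png",cv2.resize(im[0:170,170:370],None,fx=3.5,fy=3.5,interpolation=cv2.INTER_CUBIC))
E
```

```text
time: 21.02
tcp_pos: [0.6275, -0.1649, 0.1378]
orientation: [0.523, 0.476, 0.523, -0.476]
contact_force: [-0.4, 1.2, 0.2]
finger_gap: 0.0424
{'mtx': array([[297.3186,   0.    , 255.5746],
       [  0.    , 297.3186, 190.6604],
       [  0.    ,   0.    ,   1.    ]]), 'view': array([[ 0.9954,  0.0956, -0.0004, -0.609 ],
       [ 0.0919, -0.9565,  0.277 , -0.2246],
       [ 0.0261, -0.2757, -0.9609,  0.2276],
       [ 0.    ,  0.    ,  0.    ,  1.    ]])}
```

View pics/wrist12c.png

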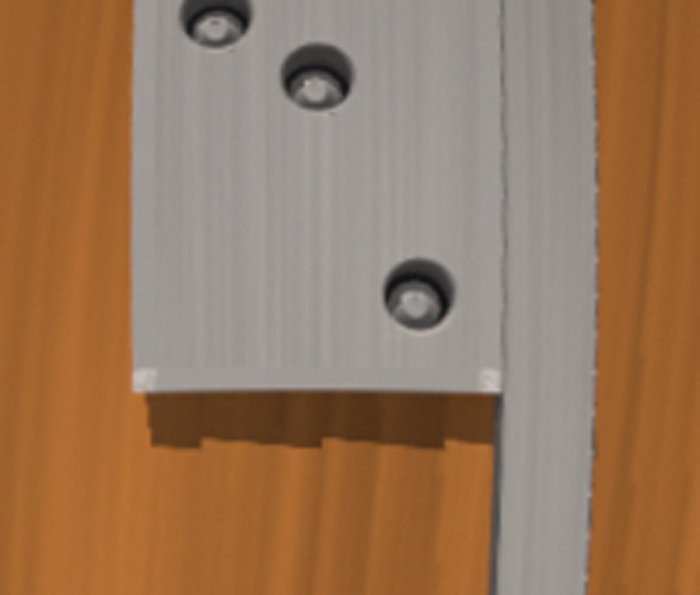

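Run:
```python
from h import *
import pickle
c=pickle.load(open("c12.pkl","rb"));K=c["mtx"];V=c["view"]
def fe(uv,z):
    d=(np.array(uv)-K[:2,2]);r=np.hypot(*d);t=r/K[0,0]
    v=np.r_[np.sin(t)*d/r,np.cos(t)];R=V[:3,:3];o=-R.T@V[:3,3];w=R.T@v
    return RS.T@(o+w*((z-o[2])/w[2])-S0)
px=lambda x,y:(170+x/3.5,y/3.5)
for nm,h,t in (("1",(419,294),(415,301)),("2",(317,76),(317,89)),("3",(216,15),(215,28))):
    print(nm,"hole mm",1e3*fe(px(*h),.012)[:2],"tip@7",1e3*fe(px(*t),.007)[:2],"tip@0",1e3*fe(px(*t),0)[:2])
```

```text
1 hole mm [ 28.8606 -33.6669] tip@7 [ 28.3903 -35.1552] tip@0 [ 29.1531 -34.6438]
2 hole mm [ 2.8328 24.342 ] tip@7 [ 2.9113 22.1164] tip@0 [ 3.0223 24.0927]
3 hole mm [-23.1469  42.1254] tip@7 [-23.7702  40.0879] tip@0 [-24.3416  42.5238]
```

All three holes show a stud. Taking the tips at 7 mm puts each stud about 2 mm behind its hole centre, which is what a plate pressed up against raised studs should show. A second viewpoint will settle the tip height by triangulation.

```bash
python3 -m pendant '[[[0,0,-0.04,0,0,0,0.5],[0,0,-0.04,0,0,0,0.5],[0,0,-0.04,0,0,0,0.5],[0,0,-0.04,0,0,0,0.5],[0,0,0,0,0,0,0.5],[0,0,0,0,0,0,0.5]]]'
python3 - <<'E'
from h import *
import pickle
c=calibration("wrist");im=cv2.cvtColor(get_image("wrist"),cv2.COLOR_RGB2BGR)
cv2.imwrite("pics/wrist13.png",im);pickle.dump(c,open("c13.pkl","wb"))
E
```

```text
time: 21.82
tcp_pos: [0.6126, -0.006, 0.1377]
orientation: [0.523, 0.476, 0.522, -0.476]
contact_force: [0.4, -0.5, -0.7]
finger_gap: 0.0428
```

View pics/wrist13.png

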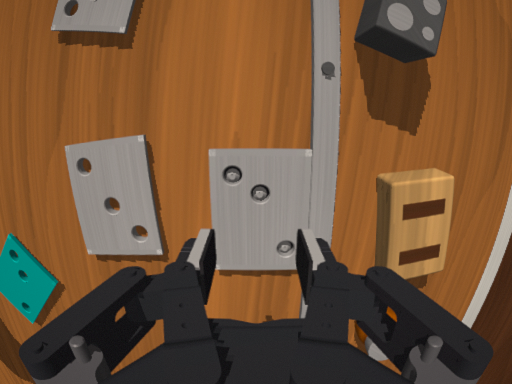

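Run:
```python
from h import *
im=cv2.imread("pics/wrist13.png")
cv2.imwrite("pics/wrist13c.png",cv2.resize(im[160:260,215:305],None,fx=6,fy=6,interpolation=cv2.INTER_CUBIC))
```

```text
(no output)
```

View pics/wrist13c.png

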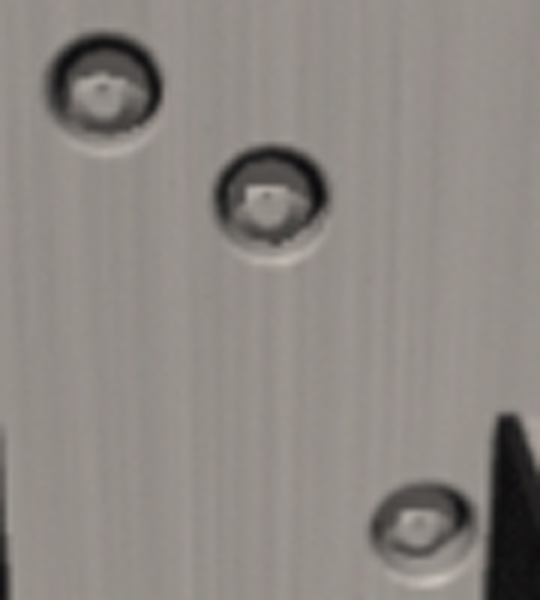

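Run:
```python
from h import *
import pickle
C=[pickle.load(open(f"c{i}.pkl","rb")) for i in(12,13)]
def r(c,uv):
    K=c["mtx"];V=c["view"];d=np.array(uv)-K[:2,2];n=np.hypot(*d);t=n/K[0,0]
    R=V[:3,:3];return -R.T@V[:3,3],R.T@np.r_[np.sin(t)*d/n,np.cos(t)]
def tri(u,v):
    A=0;b=0
    for c,p in zip(C,(u,v)):
        o,w=r(c,p);M=np.eye(3)-np.outer(w,w);A=A+M;b=b+M@o
    return 1e3*(RS.T@(np.linalg.solve(A,b)-S0))
a=lambda x,y:(170+x/3.5,y/3.5)
b=lambda x,y:(215+x/6,160+y/6)
for h,t,h2,t2 in (((419,294),(415,301),(423,533),(419,523)),((317,76),(317,89),(271,203),(269,199)),((216,15),(215,28),(104,93),(101,91))):
    H=tri(a(*h),b(*h2));T=tri(a(*t),b(*t2));print("hole",H,"tip",T,"diff z",T[2]-H[2])
```

```text
hole [ 28.8619 -33.7499  13.052 ] tip [ 28.6874 -35.123    6.5937] diff z -6.458316067041212
hole [ 2.9377 24.1433 12.6733] tip [ 2.8926 22.6006  5.2846] diff z -7.388735204331641
hole [-22.9534  41.8645  12.7099] tip [-23.8669  40.5498   5.6716] diff z -7.038273398186683
```

Triangulation puts the stud tips at 5–7 mm and the plate top at about 13 mm, so the studs are up through all three holes. The arm is clear, so I hand in.

```bash
python3 -c "
from h import *
print(get_state()['time'],get_state()['contact_force']);print(finish_job())"
```

```text
21.875 [ 0.1833 -0.1543 -0.1233]
the job is handed in; nothing more can be done
None
```

The job is done and was handed in at 21.9 s: plate_a is against the fence with all three studs up through its holes. I picked the right-hand plate by its hole pattern, then pushed it flat with the fingertips to the fence and along it to the studs.

**Caught:** At the end of the push the plate stopped within about 0.2 mm while 3 mm more was commanded. The force rose from about 12 N to 19 N, against the 8–12 N that sliding had taken.

**Studs up:** Two wrist views put the stud tips at 5.3–6.6 mm, with the plate top at about 13 mm. The tips would be at 7 mm if fully up and 0 if still pressed down. The tips measured 6.5–7.4 mm below the plate top where 5 mm was expected, which I put down to pixel error. If the studs were still down it would have been 12 mm.

**Station position:** The absolute hole positions came out about 3–4 mm off my station estimate. That matches camera calibration and measuring error. The three holes were spaced as they should be, and the plate lay along the fence.

**Other things:** The arm was clear of everything at the end and read about 0 N. The other two plates, the wooden block, the doming block and the jar looked unmoved in the pictures, but I did not measure them again. The fingertips pressed the bench with about 14 N while I found its height. They rubbed it again at about 12 N early in the first push, until I raised them.

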